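Push a flange into the corner jig and trap it with the slide

ROBOT

A 6-joint arm with a two-finger parallel gripper is mounted at the origin on the work surface. World frame = base frame: x ahead of the robot, y to its left, z up, the work surface at z = 0. Lengths are in m, angles in degrees, forces in N, time in s.
With the tool pointing down it reaches from about 0.4 to 0.825 m from the base axis. Payload 7 kg.
Tool frame: the origin (TCP) lies midway between the tips of the shut fingers; the grasp point (between the pads) lies 19 mm behind it; z points along the fingers, y is the direction in which the jaws open and shut (so a half turn about z gives the same grasp; the last joint's range is limited). The gripper opens to 88 mm and grips with 3 to 60 N. Pads are 19 mm wide; open, the fingers measure 130 mm over their backs; the gripper's body (78 mm by 193 mm) begins 47 mm behind the grasp point.
Start: joints at [-58.436, 20.546, 0.682, 0, -70.136, -16.507], TCP at [0.175, -0.652, 0.227] pointing down, gripper open.
Joint ranges: [-176.03, 176.03], [-82.01, 121.73], [-58.28, 71.71], [-173.87, 95.51], [-174.79, -0.11], [-173.66, 173.66]. Speed limits (degrees/s): [136.94, 136.94, 172.46, 180, 180, 180].

INTERFACE

Orientations are given as a 3x3 rotation matrix whose columns are the frame's x, y, z axes.
In Python, from rig import robot gives the robot as it stands. Calls block until the motion is done:
- robot.goto(position, orientation): joint-space move of the TCP to a pose.
- robot.servo_line(position, ori=None, speed=0.15): straight line of the TCP; ori=None keeps the orientation; speed is the mean speed in m/s.
- robot.movej(angles): joint-space move.
- robot.move_gripper(opening): opening from 0.0 (shut) to 1.0 (fully open); the grip force is fixed at half the most; returns when the fingers have stopped.
- robot.dwell(seconds).
- robot.ik(position, orientation): joint angles nearest the present ones, or None.
- robot.grab_frame(name): name is "scene" or "top" or "wrist"; returns (picture, depth): 420x560x3 uint8, red, green, blue; 420x560 float32, m along the optical axis (not along the pixel's ray), 0 where there is no reading.
- robot.camera_info(name): a dict with "vfov" (degrees; the focal length in pixels is half the picture's height over the tangent of half this angle, whatever the lens; pixels are square), "cx", "cy" (the principal point, pixels), "view" (4x4, takes a point from world to camera coordinates); the wrist camera has in their place "T_tool_cam" (4x4, takes a point from camera to tool coordinates, whose origin is the TCP and whose axes are the flange's). Camera axes: x right, y down, z forward; pixel columns grow to the right and rows downward; lengths in m; the calibration is good to about 2 mm. The wrist camera is an equidistant fisheye: a pixel r from the principal point sees the ray r / f radians off the axis. A picture is of the moment at which its call begins: read the wrist's pose just before it. camera_info takes no time and is no camera call.
A pose or a line that the arm cannot do raises robot.Unreachable and nothing moves.
- robot.job_done(): hands the job in, once; it reports no verdict.
Readings, each from a call of its own:
- robot.read_t(): time.
- robot.read_qpos(): joint angles.
- robot.read_qvel(): joint speeds.
- robot.read_effort(): joint torques, N m.
- robot.read_position(): TCP position.
- robot.read_tcp_rot(): TCP orientation.
- robot.read_force(): force on the tool from outside, world axes, zero at the start.
- robot.read_ft_torque(): the same for the moment, N m.
- robot.read_grip_width(): opening from 0.0 (shut) to 1.0 (fully open).
Only numpy, scipy, OpenCV 4.12 (cv2) and the standard library are available. Lean on these libraries where they do the work, as an engineer would, in place of code of your own. Each camera call takes 0.05 s, during which the arm holds its last target.

TASK

Push the green flange that has a pipe neck flat along the bench into the corner jig, between the end stop and the orange slide, until its rim rests against the long bar. Then push the orange slide along the bar, so that the flange is trapped snugly: rim touching the bar, the end stop and the slide. Push the flange by its rim only, never touching its pipe neck, lifting it or tipping it; leave all the other things on the bench where they are and finish clear of everything.

Things in the scene. Friction and masses are not known exactly. Their poses are not given: they have to be found in the camera images.
- neck_flange: The work piece: dark green steel disc, 90 mm in diameter, 16 mm thick, four bolt holes drawn on its face, lying flat, with a bare steel pipe neck standing on its centre. About 0.7 kg (0.55 to 0.9). Origin: centre of the underside; z up. It slides on the bench under about 3 to 7 N.
- neck: The bare steel pipe neck fixed to the middle of the work piece: 27 mm in diameter, 34 mm high, its top 50 mm above the bench. Origin: centre of its underside (16 mm above the bench). It must not be touched.
- jig: Corner jig: a low L of aluminium bars, 30 mm high, fixed to the bench. Origin: at bench level in the inner corner, where the inner faces of long bar and end stop meet. x points away from the robot (roughly world x), y to the left. The long bar's inner face is the plane x = 0, from y = -260 to 0 mm; bar 30 mm thick (x = 0 to 30). Trapped, the disc's centre lies at x = -45, y = -45 mm.
- end_stop (a point): Outer end of the jig's end stop, at bench level on its inner face (x = -58, y = 0 mm in the jig's frame). The stop's inner face is the plane y = 0 of the jig, from the bar to here; it is 30 mm thick (y = 0 to 30) and 30 mm high.
- slide (a joint): Travel q in m of the orange slide along the bar towards the end stop (+y of the jig), 0 to 0.120; starts at 0 to 0.030. Its flat inner face is at y = -180 mm + q in the jig's frame, so the gap to the end stop is 180 mm - q: 90 mm (q = 0.090) with the disc trapped. Stays where it is left; takes about 2 N to move, plus the disc's drag when it carries it along.
- slide_push (a point): Middle of the slide's flat outer face (away from the end stop), 15 mm above the bench: push here towards +y of the jig. The orange block is 57 mm long (x = -58 to -1 mm in the jig's frame), 30 mm wide along the bar, 28 mm high; a lug 24 mm long, 10 mm thick stands on it, flush with the outer face, up to 58 mm above the bench.
- plain_flange: Bystander: the same dark green disc, 90 mm in diameter, 16 mm thick, but without a pipe neck. It lies to one side in front of the jig, the work piece to the other; which is which varies. Origin: centre of the underside.
- elbow_assembly: Bystander: green flange, 90 mm, with a tall welded pipe and elbow, 161 mm high; to the right. Origin: centre of the underside.
- coupling: Bystander: short steel tube 42 mm in outer diameter and 34 mm high, standing just left of the jig's end stop. Origin: centre of the underside.
- wood_block: Bystander: pale wood block 70 x 50 x 30 mm, beyond the jig's bar. Origin: centre of the underside.
- wire_brush: Bystander: wire brush with wooden back, 270 mm long, 43 mm high, to the left. Origin: its middle, at bench level.
- spray_can: Bystander: yellow can 60 mm in diameter, 150 mm high, left. Origin: centre of the underside.
Not all that is in view belongs to the job. What is shaped like the neck_flange but pink or yellow is not meant.

How it is judged:
By the outcome, as a careful person would: the job done as asked, in the order asked, and still so for the second after the job is handed in, with the robot touching nothing.
It also fails if it takes over 64 s, if anything falls off the work surface, if the arm or the gripper's body presses on something with over 40 N, if the wrist force passes 120 N, or if a joint passes its speed limit or range.

## Working session

There is one attempt and no reset: what is moved stays moved. The work goes in short steps, each a Python script; the robot and the scene stay as the last script left them, time stands still between calls to the robot, and variables do not carry over. Pictures are saved under pics/ and viewed, and the job is handed in when it is done.

```bash
mkdir -p pics; ls; python3 - <<'E'
from rig import robot
import cv2, numpy as np
print(robot.read_t())
for n in ("top","scene"):
    im,d=robot.grab_frame(n); i=robot.camera_info(n); print(n,i)
    cv2.imwrite(f"pics/{n}0.png",im[:,:,::-1]); np.savez(f"{n}0.npz",im=im,d=d)
    print((d>0).mean())
E
```

```text
pics
0.0
top {'vfov': 49.527758668329234, 'cx': 280.2527157949059, 'cy': 215.18063920194854, 'view': array([[-0.02428402, -0.99970228,  0.00237503,  0.00264404],
       [-0.98597791,  0.02355815, -0.16520467,  0.61562759],
       [ 0.16509954, -0.00635356, -0.98625645,  1.29743198],
       [ 0.        ,  0.        ,  0.        ,  1.        ]])}
0.9958843537414966
scene {'vfov': 42.68088196483854, 'cx': 286.4199198789901, 'cy': 207.54652566184146, 'view': array([[ 0.38598176,  0.92242428,  0.0123097 , -0.23792657],
       [ 0.65273604, -0.26365473, -0.71022662, -0.35550237],
       [-0.65188477,  0.28216951, -0.70386548,  1.76550492],
       [ 0.        ,  0.        ,  0.        ,  1.        ]])}
0.9961777210884354
```

View pics/top0.png

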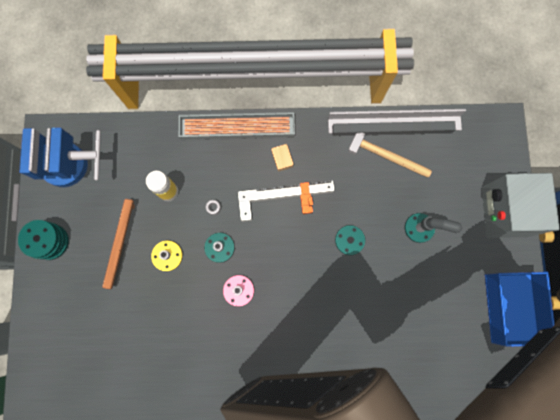

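View pics/scene0.png

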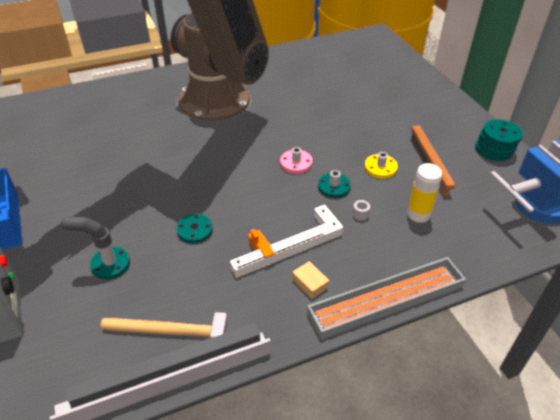

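```bash
cat > h.py <<'E'
import numpy as np, cv2
def ray(info,uv,shape=(420,560)):
    f=shape[0]/2/np.tan(np.radians(info['vfov']/2)); V=np.array(info['view'])
    uv=np.atleast_2d(uv).astype(float)
    d=np.c_[(uv[:,0]-info['cx'])/f,(uv[:,1]-info['cy'])/f,np.ones(len(uv))]
    R=V[:3,:3];o=-R.T@V[:3,3]
    return o,d@R
def plane(info,uv,z):
    o,d=ray(info,uv); s=(z-o[2])/d[:,2]; return o+d*s[:,None]
def wrays(ci,T,uv,shape=(420,560)):
    # T = world-from-tool ; equidistant fisheye
    f=shape[0]/2/np.tan(np.radians(ci['vfov']/2)); uv=np.atleast_2d(uv).astype(float)
    x=uv[:,0]-ci['cx'];y=uv[:,1]-ci['cy'];r=np.hypot(x,y);th=r/f
    k=np.where(r>1e-9,np.sin(th)/np.maximum(r,1e-9),0)
    d=np.c_[x*k,y*k,np.cos(th)]
    M=T@np.array(ci['T_tool_cam']); return M[:3,3],d@M[:3,:3].T
def wplane(ci,T,uv,z):
    o,d=wrays(ci,T,uv); return o+d*((z-o[2])/d[:,2])[:,None]
E
python3 - <<'E'
from rig import robot
from h import *
a=np.load("top0.npz"); im=a['im']; i=robot.camera_info("top")
hsv=cv2.cvtColor(im,cv2.COLOR_RGB2HSV)
def blobs(m,z,amin=60):
    n,l,s,c=cv2.connectedComponentsWithStats(m.astype(np.uint8))
    for k in range(1,n):
        if s[k,4]>amin: print(s[k],c[k].round(1),plane(i,c[k],z)[0].round(4))
print("green");blobs((hsv[...,0]>70)&(hsv[...,0]<100)&(hsv[...,1]>120)&(hsv[...,2]<140),.016)
print("orange");blobs((hsv[...,0]>4)&(hsv[...,0]<14)&(hsv[...,1]>180),.028)
print("white"); blobs((hsv[...,1]<30)&(hsv[...,2]>200),.03)
c=im[140:320,140:400]; cv2.imwrite("pics/topz.png",cv2.resize(c[:,:,::-1],None,fx=3,fy=3,interpolation=cv2.INTER_CUBIC))
print(robot.camera_info("wrist"))
E
```

```text
green
[405 214  29  28 384] [416.8 228.9] [ 0.5695 -0.4246  0.016 ]
[  18  220   50   39 1452] [ 42.8 239.7] [0.5637 0.7039 0.016 ]
[336 226  29  28 456] [350.8 238.8] [ 0.5441 -0.2232  0.016 ]
[209 234  16   8  69] [216.5 236.8] [0.5599 0.1815 0.016 ]
orange
white
[158   0  30  13 223] [173.1   4.3] [1.3245 0.32   0.03  ]
[ 228    0   67   40 1419] [265.5  21.5] [1.2563 0.02   0.03  ]
[502   0  25  26 244] [511.6  10.5] [ 1.2771 -0.7826  0.03  ]
[  0   2  19  32 268] [ 7.5 15.7] [1.296 0.856 0.03 ]
[528  10  18  12 116] [537.5  15.1] [ 1.2589 -0.865   0.03  ]
[ 17  16  22  22 184] [29.2 26.3] [1.2569 0.7832 0.03  ]
[488  17  15  14  93] [495.4  23.2] [ 1.2332 -0.7249  0.03  ]
[521  26  25  18 182] [530.5  34.8] [ 1.1901 -0.8344  0.03  ]
[ 11  37  25  18 218] [19.9 45.8] [1.1894 0.8087 0.03  ]
[ 116   49  268   13 1778] [249.3  55. ] [1.1405 0.0741 0.03  ]
[397  49  17   7 106] [404.7  51.6] [ 1.1408 -0.4239  0.03  ]
[532  51  22  12 136] [542.9  56.4] [ 1.1141 -0.8653  0.03  ]
[ 86  55  17   8 100] [94.5 58.5] [1.1401 0.568  0.03  ]
[ 15  62  26  13 179] [27.6 67.7] [1.1133 0.779  0
[... 694 characters left out ...]
.8] [0.7343 0.3647 0.03  ]
[309 181  25  12 200] [321.3 187.4] [ 0.7017 -0.1392  0.03  ]
[238 187  63  34 756] [261.7 197.8] [0.6738 0.0426 0.03  ]
[206 201  13  13  62] [212.2 206.7] [0.65   0.1923 0.03  ]
[  0 274  12  45 364] [  4.9 294.7] [0.403  0.7971 0.03  ]
{'vfov': 65.70646984690485, 'cx': 282.7865627533913, 'cy': 206.22955229382956, 'T_tool_cam': array([[ 2.03916128e-03, -9.60575181e-01, -2.78012882e-01,
         7.50826715e-02],
       [ 9.99997755e-01,  1.79882165e-03,  1.11956419e-03,
         2.51907511e-04],
       [-5.75329979e-04, -2.78014541e-01,  9.60576693e-01,
        -1.59049302e-01],
       [ 0.00000000e+00,  0.00000000e+00,  0.00000000e+00,
         1.00000000e+00]])}
```

View pics/topz.png

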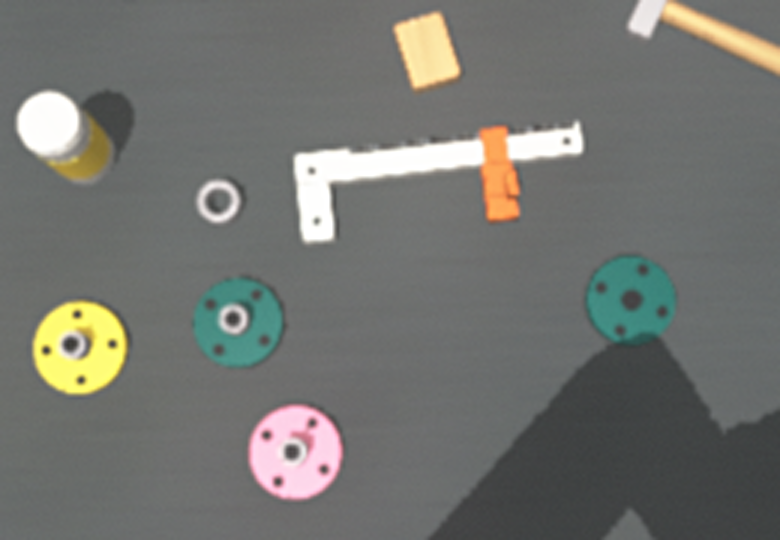

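```bash
python3 - <<'E'
from rig import robot
from h import *
i=robot.camera_info("top")
P=lambda z,*uv: print(plane(i,[(140+u/3-.33,140+v/3-.33) for u,v in uv],z).round(4))
P(.03,(333,182),(335,240),(483,164))   # corner, stop end, bar by slide
P(.016,(239,322),(631,299)); P(.05,(233,319)); P(.028,(486,219),(519,215))
P(.016,(80,347),(296,451));P(.034,(218,201))
print(robot.read_tcp_rot().round(3))
for z in (.3,.35,.4):
  for p in ((.5,.03),(.45,.05)):
    print(z,p,robot.ik([*p,z],robot.read_tcp_rot()))
R=np.array([[1,0,0],[0,-1,0],[0,0,-1.]])
print(robot.ik([.5,.03,.35],R),robot.ik([.5,.03,.35],R@np.diag([-1,-1,1])))
E
```

```text
[[ 0.6667  0.0761  0.03  ]
 [ 0.6075  0.0749  0.03  ]
 [ 0.6817 -0.0758  0.03  ]]
[[ 0.5289  0.1729  0.016 ]
 [ 0.5426 -0.2209  0.016 ]]
[[0.5285 0.1744 0.05  ]]
[[ 0.6255 -0.0771  0.028 ]
 [ 0.6288 -0.1105  0.028 ]]
[[0.5077 0.3316 0.016 ]
 [0.4    0.117  0.016 ]]
[[0.6492 0.1914 0.034 ]]
[[-0.966 -0.26  -0.001]
 [-0.26   0.966  0.001]
 [ 0.     0.001 -1.   ]]
0.3 (0.5, 0.03) [ 2.58781573e+01  1.49333641e+00 -1.37475222e+01 -8.82992592e-02
 -7.47499708e+01 -1.00804408e+02]
0.3 (0.45, 0.05) [ 3.13258708e+01 -3.54440577e+00 -1.86646053e+01 -8.69498999e-02
 -7.48625830e+01 -1.06252647e+02]
0.35 (0.5, 0.03) [ 2.58781586e+01  4.73697489e-01 -8.46757907e+00 -8.62401172e-02
 -8.10495455e+01 -1.00814218e+02]
0.35 (0.45, 0.05) [ 3.13258722e+01 -4.57003291e+00 -1.32751904e+01 -8.49150022e-02
 -8.12776178e+01 -1.06262477e+02]
0.4 (0.5, 0.03) [ 2.58781592e+01 -1.57453589e-02 -2.74490430e+00 -8.52873790e-02
 -8.72616562e+01 -1.00823561e+02]
0.4 (0.45, 0.05) [ 3.13258729e+01 -5.04320130e+00 -7.48475465e+00 -8.40102807e-02
 -8.75412152e+01 -1.06271751e+02]
[ 25.94776752   0.45733392  -8.5197453    0.         -81.02292078
  64.05223248] [  25.94776752    0.45733392   -8.5197453     0.          -81.02292078
 -115.94776752]
```

```bash
python3 - <<'E'
from rig import robot
from h import *
R=np.array([[-1,0,0],[0,1,0],[0,0,-1.]])
p=robot.read_position(); robot.servo_line([p[0],p[1],.33],speed=.25)
robot.goto([.53,.06,.28],R); 
robot.move_gripper(.68)
T=np.eye(4);T[:3,:3]=robot.read_tcp_rot();T[:3,3]=robot.read_position()
im,d=robot.grab_frame("wrist")
np.savez("w1.npz",im=im,d=d,T=T); cv2.imwrite("pics/w1.png",cv2.resize(im[:,:,::-1],None,fx=1.4,fy=1.4,interpolation=cv2.INTER_CUBIC))
print(robot.read_t(),T.round(4),robot.read_grip_width(),robot.read_force())
E
```

```text
4.225 [[-1.   -0.    0.    0.53]
 [-0.    1.    0.    0.06]
 [-0.    0.   -1.    0.28]
 [ 0.    0.    0.    1.  ]] 0.680026224695756 [ 0.01654509  0.5248818  -0.52756102]
```

View pics/w1.png

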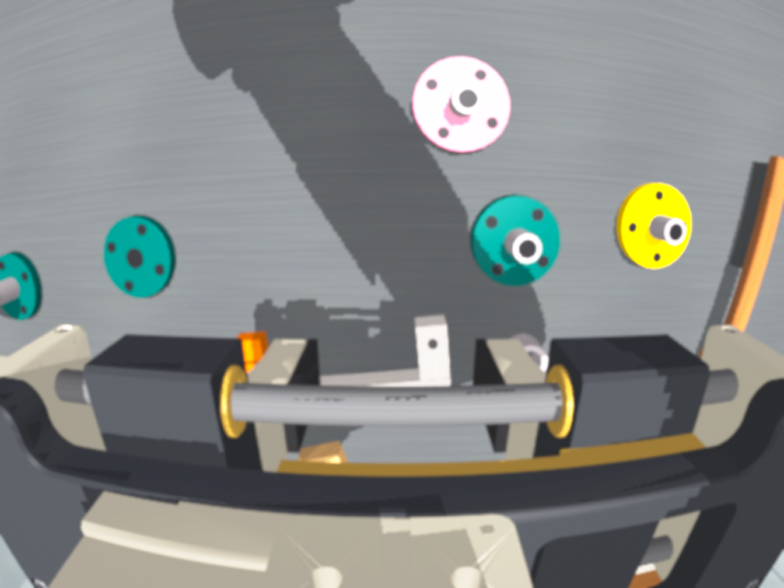

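```bash
python3 - <<'E'
from rig import robot
from h import *
R=np.diag([1,-1,-1.])
q=robot.ik([.46,.04,.25],R); print(q)
robot.goto([.46,.04,.25],R)
T=np.eye(4);T[:3,:3]=robot.read_tcp_rot();T[:3,3]=robot.read_position()
im,d=robot.grab_frame("wrist")
np.savez("w2.npz",im=im,d=d,T=T); cv2.imwrite("pics/w2.png",cv2.resize(im[:,:,::-1],None,fx=1.4,fy=1.4,interpolation=cv2.INTER_CUBIC))
print(robot.read_t(),robot.read_position())
E
```

```text
[ 29.51355744  -0.98954113 -22.80327206   0.         -68.18626907
  60.48644256]
6.9 [0.46005257 0.04002702 0.25002302]
```

View pics/w2.png

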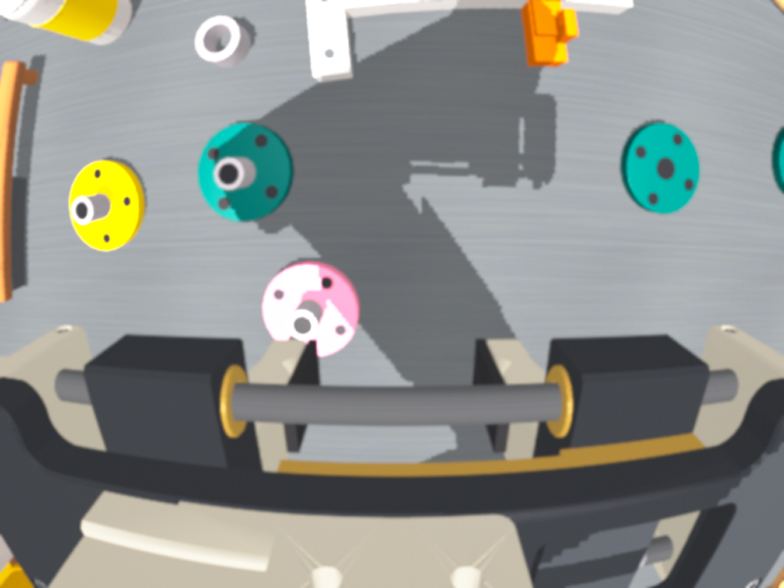

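```bash
python3 - <<'E'
from rig import robot
from h import *
a=np.load("w2.npz"); im=a['im'];T=a['T'];ci=robot.camera_info("wrist")
c=im[0:65,200:460]; cv2.imwrite("pics/w2z.png",cv2.resize(c[:,:,::-1],None,fx=3,fy=3,interpolation=cv2.INTER_CUBIC))
hsv=cv2.cvtColor(im,cv2.COLOR_RGB2HSV)
m=((hsv[...,0]>70)&(hsv[...,0]<100)&(hsv[...,1]>100)).astype(np.uint8)
cs,_=cv2.findContours(m,cv2.RETR_EXTERNAL,cv2.CHAIN_APPROX_NONE)
for k in cs:
    if cv2.contourArea(k)<300: continue
    h=cv2.convexHull(k)[:,0,:]; W=wplane(ci,T,h,.016)[:,:2]
    ctr,r=cv2.minEnclosingCircle(W.astype(np.float32)); 
    A=np.c_[2*W,np.ones(len(W))]; s=np.linalg.lstsq(A,(W**2).sum(1),rcond=None)[0]
    print(h.mean(0),np.round(ctr,4),round(r,4),"lsq",s[:2].round(4),np.sqrt(s[2]+s[:2]@s[:2]).round(4))
E
```

```text
[471.94594595 118.7027027 ] [ 0.5432 -0.2154] 0.0475 lsq [ 0.543  -0.2153] 0.046
[176.05263158 120.23684211] [0.5296 0.1759] 0.0459 lsq [0.5293 0.1761] 0.0451
```

View pics/w2z.png

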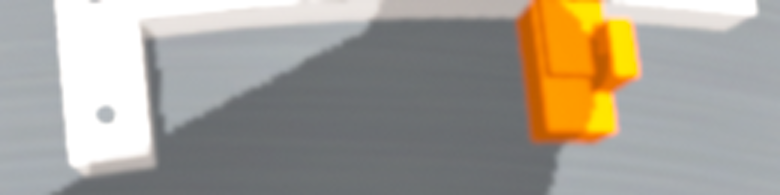

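```bash
python3 - <<'E'
from rig import robot
from h import *
a=np.load("w2.npz"); T=a['T'];ci=robot.camera_info("wrist")
f=lambda z,*uv: wplane(ci,T,[(200+u/3-.33,v/3-.33) for u,v in uv],z)[:,:2]
c=f(0,(155,39),(157,166),(300,24),(400,19),(500,18),(733,29)); print(c.round(4))
b=f(0,(190,34),(250,28),(300,24),(350,21),(400,19),(500,18),(650,23),(733,29))
k=np.polyfit(b[:,1],b[:,0],1); print(k,np.degrees(np.arctan(k[0])),(b[:,0]-np.polyval(k,b[:,1])).round(4))
print("top edge",f(.03,(143,23),(154,157),(72,163)).round(4))
print("slide bottom",f(0,(533,142),(616,141)).round(4),"top",f(.028,(546,134)).round(4))
E
```

```text
[[ 0.6687  0.08  ]
 [ 0.6117  0.0787]
 [ 0.6753  0.0196]
 [ 0.6795 -0.0226]
 [ 0.6839 -0.0661]
 [ 0.6963 -0.1788]]
[-0.10451236  0.67727541] -5.96645666786595 [ 0.0002  0.0001  0.     -0.     -0.0001 -0.0003 -0.0001  0.0003]
top edge [[0.666  0.0819]
 [0.6097 0.0771]
 [0.6086 0.1089]]
slide bottom [[ 0.6276 -0.0795]
 [ 0.6323 -0.1177]] top [[ 0.6252 -0.0768]]
```

```bash
cat >> h.py <<'E'
PH=np.radians(5.97); C=np.array([.668,.080]); JX=np.array([np.cos(PH),np.sin(PH)]); JY=np.array([-np.sin(PH),np.cos(PH)])
def W(x,y,z): return [*(C+x*JX+y*JY),z]
def J(p): d=np.asarray(p)[:2]-C; return np.array([d@JX,d@JY])
def Ry(v,s=1):
    y=np.array([*(s*np.asarray(v)),0.]);z=np.array([0,0,-1.]);return np.c_[np.cross(y,z),y,z]
E
python3 - <<'E'
from rig import robot
from h import *
for s in (1,-1):
    for v,p in ((JX,W(-.128,.173,.12)),(JX,W(-.128,.173,.006)),(JX,W(-.128,-.015,.006)),(JY,W(-.19,-.058,.12)),(JY,W(-.088,-.058,.006)),(JX,W(-.03,-.21,.012)),(JX,W(-.03,-.13,.012))):
        q=robot.ik(p,Ry(v,s)); print(s,np.round(p,3),None if q is None else q.round(0))
E
```

```text
1 [0.523 0.239 0.12 ] [ 44.  16. -20.   0. -53. 142.]
1 [0.523 0.239 0.006] [ 44.  25. -27.   0. -39. 142.]
1 [0.542 0.052 0.006] [ 26.  23. -30.   0. -37. 160.]
1 [0.485 0.003 0.12 ] [  24.    8.  -31.    0.  -50. -108.]
1 [0.587 0.013 0.006] [  20.   26.  -25.    0.  -40. -104.]
1 [ 0.66  -0.132  0.012] None
1 [ 0.652 -0.052  0.012] [ 12.  30. -16.   0. -45. 174.]
-1 [0.523 0.239 0.12 ] [ 44.  16. -20.   0. -53. -38.]
-1 [0.523 0.239 0.006] [ 44.  25. -27.   0. -39. -38.]
-1 [0.542 0.052 0.006] [ 26.  23. -30.   0. -37. -20.]
-1 [0.485 0.003 0.12 ] [ 24.   8. -31.   0. -50.  72.]
-1 [0.587 0.013 0.006] [ 20.  26. -25.   0. -40.  76.]
-1 [ 0.66  -0.132  0.012] [  5.  31. -13.   0. -46.   1.]
-1 [ 0.652 -0.052  0.012] [ 12.  30. -16.   0. -45.  -6.]
```

```bash
python3 - <<'E'
from rig import robot
from h import *
R=Ry(JX,-1)
robot.goto(W(-.128,.176,.12),R)
robot.servo_line(W(-.128,.176,.006),speed=.15)
print(robot.read_t(),robot.read_force().round(2))
for y in (.16,.12,.06,.0,-.015):
    robot.servo_line(W(-.128,y,.006),speed=.08); print(y,J(robot.read_position()).round(4),robot.read_force().round(2),robot.read_ft_torque().round(2))
robot.servo_line(W(-.128,.01,.006),speed=.1)
robot.servo_line(W(-.128,.02,.12),speed=.2)
R=Ry(JY,-1)
robot.goto(W(-.21,-.058,.22),R)
T=np.eye(4);T[:3,:3]=robot.read_tcp_rot();T[:3,3]=robot.read_position()
im,d=robot.grab_frame("wrist")
np.savez("w3.npz",im=im,d=d,T=T); cv2.imwrite("pics/w3.png",cv2.resize(im[:,:,::-1],None,fx=1.4,fy=1.4,interpolation=cv2.INTER_CUBIC))
print(robot.read_t())
E
```

```text
9.3333 [0.56 0.61 0.38]
0.16 [-0.1278  0.1594] [ 0.5  -0.05 -0.97] [0.04 0.11 0.03]
0.12 [-0.128   0.1197] [ 0.23 -0.29  0.16] [ 0.17 -0.19 -0.05]
0.06 [-0.1283  0.0597] [-0.25  0.96 -0.08] [ 0.1  -0.08 -0.04]
0.0 [-0.1283 -0.0004] [-0.14 -0.58 -0.59] [ 0.06  0.07 -0.01]
-0.015 [-0.1281 -0.0152] [0.7  1.9  0.21] [0.06 0.03 0.  ]
15.1167
```

View pics/w3.png

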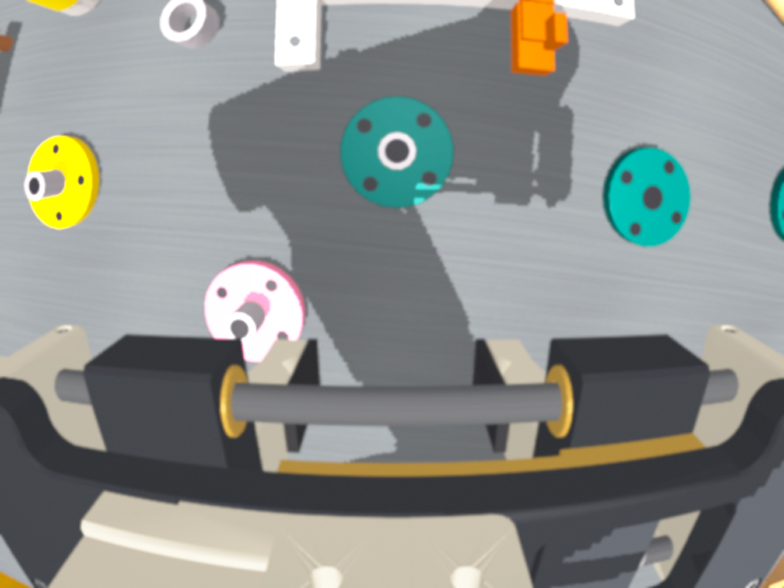

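```bash
cat >> h.py <<'E'
def flange(im,T,ci,near):
    hsv=cv2.cvtColor(im,cv2.COLOR_RGB2HSV)
    m=((hsv[...,0]>70)&(hsv[...,0]<100)&(hsv[...,1]>100)).astype(np.uint8)
    cs,_=cv2.findContours(m,cv2.RETR_EXTERNAL,cv2.CHAIN_APPROX_NONE); out=[]
    for k in cs:
        if cv2.contourArea(k)<300: continue
        h=cv2.convexHull(k)[:,0,:]; P=wplane(ci,T,h,.016)[:,:2]
        s=np.linalg.lstsq(np.c_[2*P,np.ones(len(P))],(P**2).sum(1),rcond=None)[0]
        out.append((J(s[:2]).round(4),np.sqrt(s[2]+s[:2]@s[:2]).round(4)))
    return out
E
python3 - <<'E'
from rig import robot
from h import *
a=np.load("w3.npz"); T=a['T'];ci=robot.camera_info("wrist")
print(flange(a['im'],T,ci,0))
f=lambda z,*uv: np.array([J(p) for p in wplane(ci,T,[(u/1.4-.15,v/1.4-.15) for u,v in uv],z)]).round(4)
print(f(0,(323,10),(320,68)), "slide", f(0,(514,72),(556,73)))
E
```

```text
[(array([-0.1444, -0.483 ]), np.float64(0.0413)), (array([-0.1553, -0.2809]), np.float64(0.046)), (array([-0.1279, -0.0579]), np.float64(0.0445))]
[[-0.0032  0.0033]
 [-0.0555  0.0051]] slide [[-0.0564 -0.1558]
 [-0.0536 -0.1934]]
```

```bash
python3 - <<'E'
from rig import robot
from h import *
Y=-.058
robot.servo_line(W(-.195,Y,.10),speed=.2)
robot.servo_line(W(-.195,Y,.006),speed=.15)
f0=np.mean([robot.read_force() for _ in range(5)],0)
for x in (-.17,-.13,-.096):
    robot.servo_line(W(x,Y,.006),speed=.08); print(x,(robot.read_force()-f0).round(2))
x=-.096; hit=0
while x<-.078:
    x+=.001; robot.servo_line(W(x,Y,.006),speed=.03)
    f=robot.read_force()-f0; fx=-f[:2]@JX; print(round(x,4),J(robot.read_position()).round(4),fx.round(2))
    if fx>14: hit+=1
    if fx>20: break
print(robot.read_t())
T=np.eye(4);T[:3,:3]=robot.read_tcp_rot();T[:3,3]=robot.read_position()
im,d=robot.grab_frame("wrist")
np.savez("w4.npz",im=im,T=T); cv2.imwrite("pics/w4.png",cv2.resize(im[:,:,::-1],None,fx=1.4,fy=1.4,interpolation=cv2.INTER_CUBIC))
E
```

```text
-0.17 [-1.34 -1.13 -0.5 ]
-0.13 [-2.52 -1.74 -0.5 ]
-0.096 [-0.83  0.98 -0.22]
-0.095 [-0.095  -0.0579] 0.3
-0.094 [-0.0946 -0.0581] 4.61
-0.093 [-0.0943 -0.0581] 7.12
-0.092 [-0.0935 -0.0582] 7.67
-0.091 [-0.0926 -0.0583] 7.31
-0.09 [-0.0917 -0.0583] 7.16
-0.089 [-0.0908 -0.0584] 7.1
-0.088 [-0.0898 -0.0584] 8.44
-0.087 [-0.0889 -0.0585] 7.27
-0.086 [-0.0879 -0.0585] 7.25
-0.085 [-0.0869 -0.0585] 7.96
-0.084 [-0.0863 -0.0585] 8.92
-0.083 [-0.0862 -0.0586] 10.11
-0.082 [-0.086  -0.0587] 14.04
-0.081 [-0.0859 -0.0587] 16.2
-0.08 [-0.0858 -0.0588] 18.29
-0.079 [-0.0856 -0.0588] 20.21
22.5917
```

View pics/w4.png

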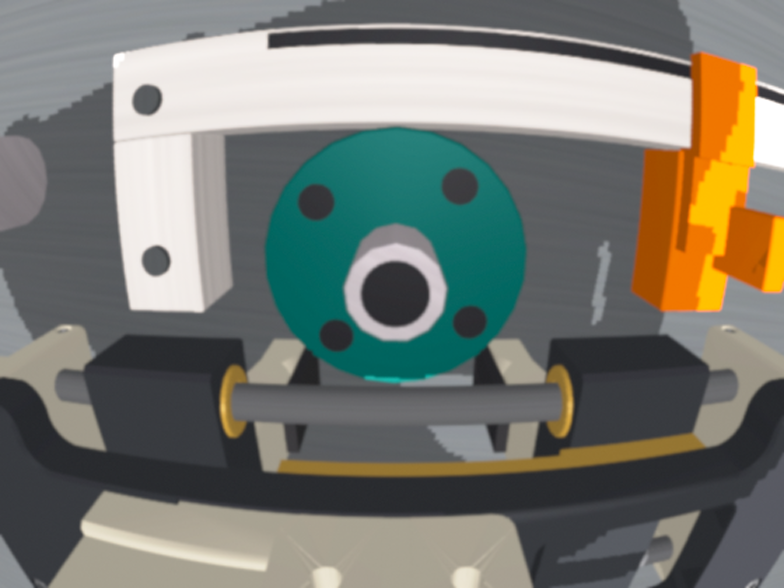

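```bash
python3 - <<'E'
from rig import robot
from h import *
robot.servo_line(W(-.115,-.058,.006),speed=.1)
robot.servo_line(W(-.13,-.058,.13),speed=.2)
robot.move_gripper(0)
R=Ry(JX,-1); X=-.029
robot.goto(W(X,-.245,.13),R)
robot.servo_line(W(X,-.245,.012),speed=.15)
f0=np.mean([robot.read_force() for _ in range(5)],0)
print(robot.read_t(),robot.read_grip_width())
for y in (-.22,-.20,-.19,-.18,-.17,-.16,-.15,-.14):
    robot.servo_line(W(X,y,.012),speed=.08); print(y,J(robot.read_position()).round(4),(-(robot.read_force()-f0)[:2]@JY).round(2))
y=-.14
while y<-.115:
    y+=.001; robot.servo_line(W(X,y,.012),speed=.03)
    f=robot.read_force()-f0; fy=-f[:2]@JY; print(round(y,4),J(robot.read_position()).round(4),fy.round(2))
    if fy>25: break
print(robot.read_t())
T=np.eye(4);T[:3,:3]=robot.read_tcp_rot();T[:3,3]=robot.read_position()
im,d=robot.grab_frame("wrist")
np.savez("w5.npz",im=im,T=T); cv2.imwrite("pics/w5.png",cv2.resize(im[:,:,::-1],None,fx=1.4,fy=1.4,interpolation=cv2.INTER_CUBIC))
E
```

```text
27.0667 0.0030077388834708354
-0.22 [-0.0287 -0.2192] -0.1
-0.2 [-0.0289 -0.1994] -0.64
-0.19 [-0.029  -0.1897] -0.45
-0.18 [-0.029  -0.1798] -0.25
-0.17 [-0.029  -0.1698] -0.33
-0.16 [-0.029  -0.1598] -0.21
-0.15 [-0.029  -0.1498] -0.65
-0.14 [-0.029  -0.1399] -0.88
-0.139 [-0.029  -0.1394] 3.0
-0.138 [-0.0291 -0.1386] 5.05
-0.137 [-0.029  -0.1377] 5.64
-0.136 [-0.029  -0.1367] 5.44
-0.135 [-0.029  -0.1357] 5.06
-0.134 [-0.029  -0.1348] 6.39
-0.133 [-0.029  -0.1338] 5.72
-0.132 [-0.029  -0.1328] 5.5
-0.131 [-0.029  -0.1318] 4.92
-0.13 [-0.029  -0.1308] 6.96
-0.129 [-0.029  -0.1297] 5.22
-0.128 [-0.029  -0.1288] 5.31
-0.127 [-0.029  -0.1277] 5.36
-0.126 [-0.0289 -0.1269] 6.32
-0.125 [-0.0289 -0.1266] 9.28
-0.124 [-0.0289 -0.1265] 15.06
-0.123 [-0.0289 -0.1264] 20.35
-0.122 [-0.029  -0.1263] 24.84
-0.121 [-0.029  -0.1262] 29.91
34.325
```

View pics/w5.png

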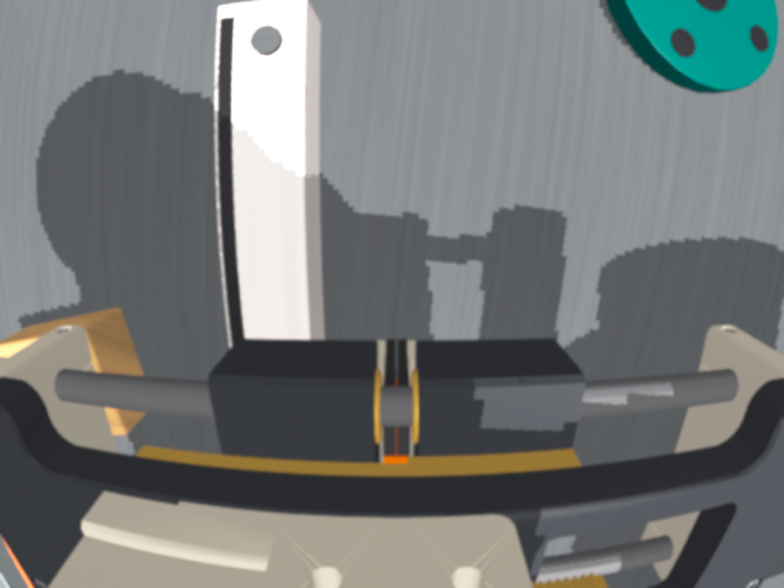

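```bash
python3 - <<'E'
from rig import robot
from h import *
robot.servo_line(W(-.029,-.16,.012),speed=.1)
robot.servo_line(W(-.029,-.18,.14),speed=.25)
R=Ry(JY,-1)
robot.goto(W(-.15,-.058,.17),R)
T=np.eye(4);T[:3,:3]=robot.read_tcp_rot();T[:3,3]=robot.read_position()
im,d=robot.grab_frame("wrist"); print(robot.read_t())
np.savez("w6.npz",im=im,d=d,T=T); cv2.imwrite("pics/w6.png",cv2.resize(im[:,:,::-1],None,fx=1.4,fy=1.4,interpolation=cv2.INTER_CUBIC))
print(flange(im,T,robot.camera_info("wrist"),0))
cv2.imwrite("pics/w6z.png",cv2.resize(im[:260,120:420,::-1],None,fx=2.3,fy=2.3,interpolation=cv2.INTER_CUBIC))
E
```

```text
36.8333
[(array([-0.1543, -0.2805]), np.float64(0.0466)), (array([-0.0444, -0.0401]), np.float64(0.0443))]
```

View pics/w6z.png

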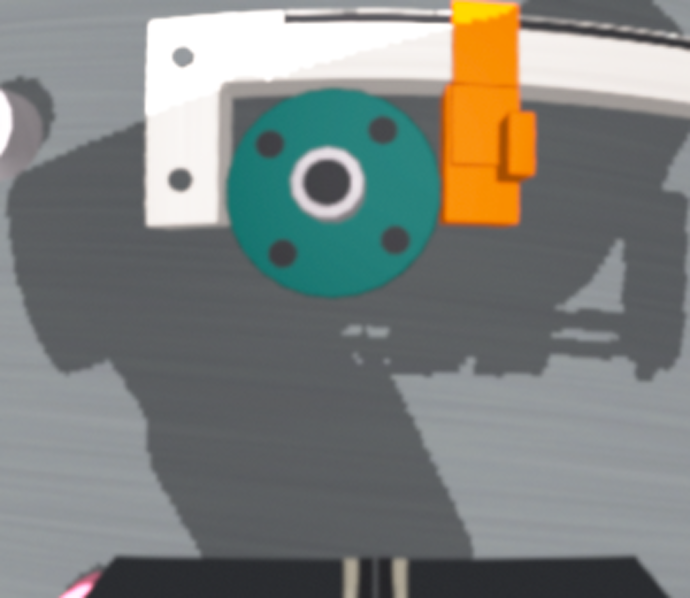

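```bash
python3 - <<'E'
from rig import robot
from h import *
ci=robot.camera_info("wrist")
a=np.load("w6.npz"); im,T=a['im'],a['T']
c=im[20:75,205:325]; cv2.imwrite("pics/w6y.png",cv2.resize(c[:,:,::-1],None,fx=6,fy=6,interpolation=cv2.INTER_NEAREST))
a4=np.load("w4.npz"); print("w4",flange(a4['im'],a4['T'],ci,0))
f=lambda T,z,uv: np.array([J(p) for p in wplane(ci,T,uv,z)]).round(4)
hsv=im.astype(int).sum(2)
for u in (224,226,228,232,300,304,308): print(u,hsv[28:48,u])
E
```

```text
w4 [(array([-0.0444, -0.0583]), np.float64(0.0446))]
224 [765 765 765 765 763 735 687 586 495 471 472 471 466 437 373 308 279 272
 273 278]
226 [765 765 765 765 761 731 684 583 496 471 474 471 465 431 363 300 276 270
 274 278]
228 [765 765 765 765 761 730 681 576 493 472 473 470 464 421 348 294 277 272
 274 279]
232 [765 765 765 765 765 745 675 555 483 470 472 470 456 410 331 283 272 272
 272 276]
300 [716 721 727 729 721 685 580 497 480 482 477 474 442 369 303 284 282 280
 282 282]
304 [716 721 727 728 724 691 597 506 483 480 479 474 450 383 316 286 284 280
 281 285]
308 [716 719 724 728 724 697 612 514 482 480 478 474 453 390 317 287 285 284
 284 285]
```

View pics/w6y.png

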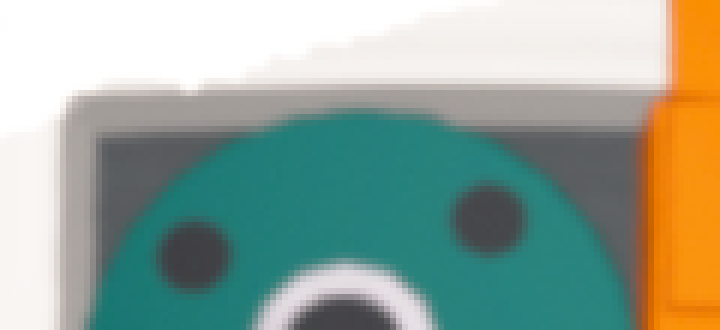

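```bash
python3 - <<'E'
from rig import robot
from h import *
ci=robot.camera_info("wrist")
a=np.load("w6.npz"); T=a['T']; 
f=lambda z,*uv: np.array([J(p) for p in wplane(ci,T,[(205+u/6-.42,20+v/6-.42) for u,v in uv],z)]).round(4).tolist()
print("bar z0",f(0,(130,132),(620,130)),"z.03",f(.03,(130,92),(620,90)))
print("disc top z.016",f(.016,(362,108)))
print("stop z0",f(0,(98,160),(96,240)),"z.03",f(.03,(65,160),(63,240)))
print("slide z0",f(0,(638,200)),"z.028",f(.028,(645,200)))
E
```

```text
bar z0 [[0.0017, -0.0009], [0.0007, -0.0826]] z.03 [[0.0012, -0.0061], [0.0002, -0.0804]]
disc top z.016 [[0.0005, -0.0407]]
stop z0 [[-0.003, 0.0045], [-0.0172, 0.0047]] z.03 [[-0.0093, 0.0039], [-0.0222, 0.0041]]
slide z0 [[-0.0116, -0.0856]] z.028 [[-0.017, -0.0843]]
```

```bash
python3 - <<'E'
from rig import robot
from h import *
robot.servo_line(W(-.17,-.058,.26),speed=.2)
im,d=robot.grab_frame("scene"); cv2.imwrite("pics/s_end.png",im[:,:,::-1])
robot.job_done(); print(robot.read_t())
E
```

```text
the job is handed in; nothing more can be done
the job is handed in; nothing more can be done
```

View pics/s_end.png

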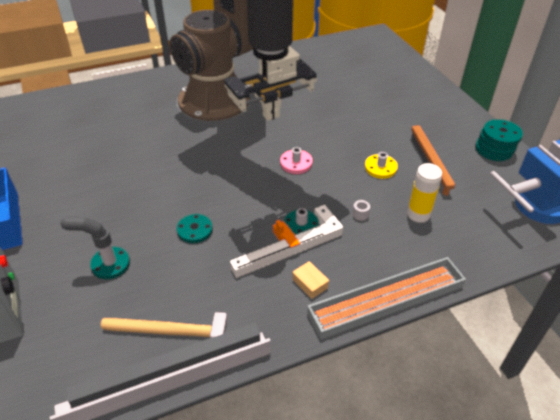

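The flange is trapped in the corner jig, touching the bar, the end stop and the slide as far as the cameras can tell. I handed the job in at about 38 s of the 64 s allowed.

- **Moving the flange:** I pushed it by its rim with two spread fingers, first sideways to line up with the gap, then forward onto the long bar. The fingers stopped against it at about 20 N. I then pushed the slide with the shut fingers until it stopped at about 30 N.
- **Fit, from the last wrist picture:** The gap between end stop and slide measured 90.0 mm, and the rim was within about 0.5 mm of all three faces. The disc's distance from the bar was the same as when it was pressed against it. I did not press it onto the bar again after moving the slide.
- **Everything else:** The final scene picture shows the other objects where they were at the start, by eye rather than measured. The arm is raised and clear.
- **Disagreement:** The wrist and top cameras differed by 2–4 mm on where the jig is. The wrist view also drifted by up to 5 mm along the bar between pictures. I therefore relied on force and on positions compared within a single picture.

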